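# Hook the return spring onto its anchor post with the spring puller

### The arm

A 6-joint arm with a two-finger parallel gripper is mounted at the origin on a cart in front of the work surface, level with it; the furniture and walls round the work are solid. World frame = base frame: x ahead of the robot, y to its left, z up, the work surface at z = 0. Lengths are in m, angles in rad, forces in N, time in s.
With the tool pointing down it reaches from about 0.35 to 0.975 m from the base axis. Payload 4.9 kg.
Tool frame: the origin (TCP) lies at the very end of the fingers, on their centre line; the grasp point (between the pads) lies 19 mm behind it (manip.hold_point_z is the distance from the TCP to the grasp point, in m); z points along the fingers, y is the direction in which the jaws open and shut (so a half turn about z gives the same grasp; the last joint's range is limited). The gripper opens to 85 mm and grips with 20 to 120 N. Pads are 22 mm wide; open, the fingers measure 114 mm over their backs; the gripper's body (76 mm by 85 mm) begins 54 mm behind the grasp point. The pads swing forward as they close: fully open they stand 13 mm farther back than shut.
Start: joints at [0.542, 0.053, 1.613, -0, 1.476, -0.119], TCP at [0.493, 0.384, 0.231] pointing down, gripper open.
Joint ranges: [-3.01, 3.01], [-1.01, 2.22], [0.06, 2.58], [-1.02, 4.17], [0.09, 2.62], [-3.14, 3.14]. Speed limits (rad/s): [2.57, 2.57, 3.14, 3.14, 3.14, 3.14].

### API

Orientations are given as a unit quaternion [w, x, y, z].
In Python, from plant import manip gives the robot as it stands. The module is installed in compiled form; this text tells all that it offers.
- The arm moves only by the shell command python3 -m creep 'ROWS'. ROWS is JSON, a list of rows, each a list of 7 numbers: the turn, a rotation vector about the tool's x, y, z in degrees, then the shift along the tool's x, y, z in m, then the opening, from 0 (shut) to 1 (fully open). In form: [[ax, ay, az, tx, ty, tz, jaw], ...]. A call has 1 to 20 rows; each row shifts and turns the commanded pose from where the row before left it, along the tool's axes as they then stand; what a row does not reach is not made up. A row lasts 1/12 s, in which the tool goes at most 41.7 mm and 7.16 degrees, less where a joint would pass 70% of its speed; a pose out of reach is approached as far as the arm can. A call is refused whole if a number of a shift passes 0.0417 or a number of a turn 7.16, either way. A call with a gripper value outside its range is refused whole. The fingers move at their own pace and stop on an object; the grip force is fixed at half the most. Time passes only in rows, so rows that do not move let the fingers close. It gives the time, the measured TCP pose, the force and the opening at its end, in the units of the state.
- manip.state(): the state, without advancing time (a new reading comes with each control period).
- manip.grab_frame(name): name is "side" or "top"; returns the picture (420x560x3 uint8, blue, green, red); there is no depth.
- manip.get_calibration(name): a dict with "fx", "fy", "cx", "cy" (pixels), "xyz" and "attitude" of the camera in the world. Camera axes: x right, y down, z forward; pixel columns grow to the right and rows downward; lengths in m; the calibration is good to about 2 mm. A picture is of the moment at which its call begins. get_calibration takes no time and is no camera call.
- manip.job_done(): hands the job in, once; it reports no verdict.
Trained networks look in the newest picture that a camera, given by its name, has taken for a name from the list of things; names that differ only in an ending like _2 or _b are one class to them, and where a whole thing is asked for, a point or a joint stands for the part that bears it (a point fixed in the world has none). Each returns a list of dicts, best first, with "confidence" (0 to 1); they miss things now and then, are a little off and sometimes report something else, mostly with a low value. They report only what shows in the picture. A call takes as long as a camera call. They do not tell look-alikes from the thing itself.
- manip.cut_out(target, camera): "pixels" (420x560 bool, what is visible of it) and "rect" ([left, top, right, bottom] in pixels, round what is visible of it).
The state is a dict: "time": time; "joint_pos": joint angles; "joint_vel": joint speeds; "joint_efforts": joint torques, N m; "tool_pos": TCP position; "tool_rot": TCP orientation; "contact_force": force on the tool from outside, world axes, zero at the start; "ft_torque": the same for the moment, N m; "gripper_width": opening from 0.0 (shut) to 1.0 (fully open).
Only numpy, scipy, OpenCV 4.12 (cv2) and the standard library are available. Lean on these libraries where they do the work, as an engineer would, in place of code of your own. Each camera call takes 0.05 s, during which the arm holds its last target.

### The job

Take the orange-handled spring puller out of its wooden stand, put its pin down into the yellow pull eye of the return spring on the blue valve plate, stretch the spring and swing it round so that its hook catches over the brass anchor post, then let it settle there under tension. Put the puller back upright in its stand and let go; do not pull the spring with the fingers, and leave the awl, the round tin and the brass cup where they are.

Things in the scene. Friction and masses are not known exactly. Their poses are not given: they have to be found in the camera images.
- puller_grip (a point): Centre of the spring puller's square orange handle, 26 x 26 mm, 70 mm tall; 0.15 kg, stands upright in its stand. z points up along the tool, x and y are square to the flats. Under the handle is a round steel collar 40 mm across (underside 41 mm below this point, rests on the stand), then a steel pin 7 mm thick with a 10 mm ball tip (tip 96 mm below this point).
- stand_hole (a point): Centre of the hole in the top face of the fixed dark wooden stand, a block 60 x 60 x 65 mm high; the hole is 24 mm wide and goes right through. The puller's pin stands in it with the collar on the top face (handle centre 41 mm above this point).
- pull_eye (a point): Centre of the yellow pull eye, a level ring at the spring's outer end: 26 mm inside, 36 mm outside, wire 5 mm, 34 mm above the riser (24 mm above the plate). x points outward along the spring, y to its left, z up. With the hook on the post, the post's centre is 22.5 mm behind this point, on the spring's line.
- hook_seat (a point): Where the post's centre lies once caught in the steel hook, 22.5 mm behind the eye (axes as pull_eye). The hook is a level crook, 23 mm wide inside, open toward the pivot: shank on the +y side, short free leg on the -y side, its tip 16 mm behind this point. For the leg to pass round the post's far side this point must be at least 181 mm (the eye 203 mm) from the pivot.
- spring: Return spring; origin at its pivot on the plate, x along it to the eye. It swings level, always straight, never lifts. Pivot to eye: 154.5 mm slack, 182.5 mm when hooked, 234 mm at most; pull 1 N plus 60 N/m. It starts slack, 0.28 to 0.46 rad anticlockwise (from above) of the post: stretch it, then swing it clockwise until it points at the post.
- post_mid (a point): Axis of the upright brass anchor post at the spring's height, 34 mm above the riser, 153 mm from the spring's pivot: shaft 9 mm thick, head 16 mm, top 50 mm above the riser. It stands on the fixed blue valve plate (210 x 150 x 10 mm) with a small brass valve up to 42 mm high. The plate and the stand are fixed on a plywood bench riser, 260 x 355 mm, whose top is 170 mm above the bench.
- awl: Bystander: awl with a brown turned handle standing in a round black foot, 27 mm across, 97 mm tall; origin under its centre. Stands on the riser.
- round_tin: Bystander: round aluminium tin, 64 mm across, 35 mm tall; origin under its centre. On the bench beside the riser.
- brass_cup: Bystander: small shallow brass cup, 38 mm across, 11 mm tall; origin under its centre. On the riser.
- lamp_elbow (a point): Elbow of the fixed black desk lamp, an obstacle: from this point (about 0.41, 0.08, 0.32) its upper arm, 75 mm high and 50 mm wide, slopes up over the near bench through (0.32, -0.17, 0.44) to the shade at (0.22, -0.52, 0.5); its lower arm slopes down to its base at (0.73, 0.33, 0). Lift hand and forearm over it to reach the work beyond.
Things that resemble listed ones, but are neither listed nor needed, are in the scene too. What is shaped like the part that bears puller_grip but pink is not meant.

How it is judged:
On the way, in this order (a step that is already met when the one before it is completed fails the run):
1. the puller's pin is in the pull eye and the spring is stretched: eye at least 193 mm from the pivot (horizontal distance between pull_eye and spring above 0.193 m and x of pull_eye in the frame of puller_grip between -0.025 and 0.025 m and y of pull_eye in the frame of puller_grip between -0.025 and 0.025 m and z of pull_eye in the frame of puller_grip between -0.098 and -0.035 m), for 0.1 s.
2. the hook has caught the post and the spring is held stretched by it (x of post_mid in the frame of pull_eye between -0.032 and -0.015 m and y of post_mid in the frame of pull_eye between -0.01 and 0.01 m), for 0.2 s.
At the end, for the whole second after the job is handed in: Hook on the post (post centre 15 to 32 mm behind the eye, within 10 mm of its line), spring still stretched (eye over 173 mm from pivot); puller stands in its stand: handle centre within 20 mm sideways of the hole's axis and under 50 mm above the stand, upright to 0.15 rad (all of step 2 and horizontal distance between pull_eye and spring above 0.173 m and horizontal distance between puller_grip and stand_hole below 0.02 m and z of puller_grip in the frame of stand_hole below 0.05 m and angle between puller_grip's own z axis and vertical below 0.15 rad); the robot touches nothing.
It fails at once if the spring is pulled with the fingers (contact force between the fingers and spring above 1.5 N).
It fails at once if the awl is displaced by more than 30 mm (distance of awl from where it was at the start of the episode above 0.03 m).
It fails at once if the round tin is displaced by more than 30 mm (distance of round_tin from where it was at the start of the episode above 0.03 m).
It fails at once if the brass cup is displaced by more than 30 mm (distance of brass_cup from where it was at the start of the episode above 0.03 m).
It also fails if it takes over 54 s, if anything falls off the work surface, if the arm or the gripper's body presses on something with over 40 N, if the wrist force passes 120 N, or if a joint passes its speed limit or range.

## Working session

There is one attempt and no reset: what is moved stays moved. The work goes in short steps, Python scripts to look and compute and a shell command to move; the robot and the scene stay as the last step left them, time stands still between calls to the robot, and variables do not carry over. Pictures are saved under pics/ and viewed, and the job is handed in when it is done.

```bash
mkdir -p pics; cat > h.py <<'E'
import numpy as np, cv2
from plant import manip
from scipy.spatial.transform import Rotation as R
def cal(n):
    c=manip.get_calibration(n); q=c["attitude"]
    return c,R.from_quat([q[1],q[2],q[3],q[0]]).as_matrix(),np.array(c["xyz"])
def proj(n,p):
    c,M,t=cal(n); v=M.T@(np.array(p)-t); return np.array([c["fx"]*v[0]/v[2]+c["cx"],c["fy"]*v[1]/v[2]+c["cy"]])
def ray(n,u,v):
    c,M,t=cal(n); d=M@np.array([(u-c["cx"])/c["fx"],(v-c["cy"])/c["fy"],1]); return t,d
def atz(n,u,v,z):
    t,d=ray(n,u,v); return t+d*(z-t[2])/d[2]
def tri(uv1,uv2):
    A=[];b=[]
    S=np.zeros((3,3));r=np.zeros(3)
    for n,(u,v) in (("top",uv1),("side",uv2)):
        t,d=ray(n,u,v); d=d/np.linalg.norm(d); P=np.eye(3)-np.outer(d,d); S+=P; r+=P@t
    return np.linalg.solve(S,r)
E
python3 - <<'E'
from h import *
for n in("side","top"):
    im=manip.grab_frame(n); cv2.imwrite(f"pics/{n}0.png",im); print(n,manip.get_calibration(n))
    for t in ("puller_grip","stand_hole","pull_eye","spring","post_mid","awl","round_tin","brass_cup"):
        try:
            for d in manip.cut_out(t,n)[:3]:
                ys,xs=np.nonzero(d["pixels"]); print(t,round(d["confidence"],2),d["rect"],xs.mean().round(1),ys.mean().round(1))
        except Exception as e: print(t,e)
print(manip.state())
E
```

```text
side {'fx': 462.81236993387785, 'fy': 462.81236993387785, 'cx': 275.3751704698446, 'cy': 211.53293912253972, 'xyz': array([0.59894855, 0.47004556, 1.11503806]), 'attitude': array([-0.00204778,  0.00794791,  0.95937369, -0.28201908])}
puller_grip 0.87 [275.1, 146.5, 294.1, 172.2] 285.8 158.5
puller_grip 0.46 [207.6, 353.7, 216.1, 370.4] 210.8 362.9
stand_hole 0.87 [272.4, 156.2, 298.9, 193.5] 286.7 177.6
pull_eye 0.71 [335.1, 151.8, 345.9, 183.9] 340.1 166.7
pull_eye 0.68 [277.6, 239.6, 317.2, 259.8] 295.3 248.0
spring 0.56 [275.5, 230.3, 350.9, 254.8] 316.4 241.1
post_mid 0.66 [274.7, 223.0, 284.5, 233.4] 280.3 228.4
awl 0.59 [334.6, 153.6, 348.0, 183.9] 339.7 166.9
round_tin 0.26 [271.4, 239.2, 319.9, 254.4] 298.7 244.9
brass_cup 0.74 [248.8, 177.8, 266.9, 189.3] 256.1 184.3
top {'fx': 479.1678723859875, 'fy': 479.1678723859875, 'cx': 275.5642635002343, 'cy': 207.98841885952453, 'xyz': array([ 0.35521633, -0.12539484,  1.34950437]), 'attitude': array([-0.07156613,  0.71341435, -0.69483859,  0.05583547])}
puller_grip 0.61 [320.9, 195.9, 339.1, 214.0] 330.0 204.8
puller_grip 0.58 [168
[... 466 characters left out ...]
83.3
{'time': 0.9, 'joint_pos': array([ 5.41979149e-01,  5.27332641e-02,  1.61286633e+00,  4.18435345e-05,
        1.47602303e+00, -1.19020900e-01]), 'joint_vel': array([-0.0002426 , -0.00057176,  0.00010964,  0.00134002,  0.00110322,
        0.00141092]), 'joint_efforts': array([-6.52779795e-05, -3.93681014e+01, -3.70469499e+01, -1.39862750e-04,
        6.07371367e-04,  1.38687372e-05]), 'tool_pos': array([0.493354  , 0.38368592, 0.23130307]), 'tool_rot': array([-2.56278647e-05,  4.39372592e-01,  8.98304917e-01, -1.27809270e-06]), 'contact_force': array([-0.76529449,  0.58915409, -0.22294289]), 'ft_torque': array([ 0.03125898,  0.02980149, -0.00690333]), 'gripper_width': 1.0026138253863806}
```

View pics/side0.png

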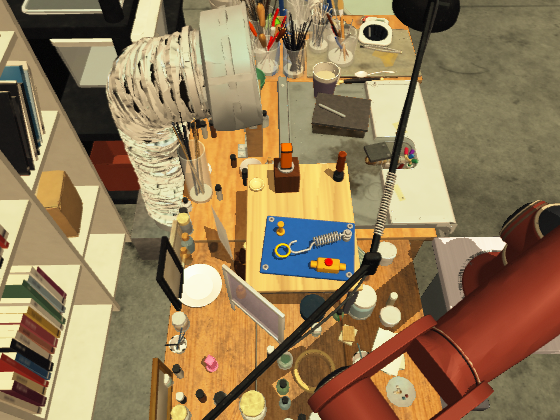

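View pics/top0.png

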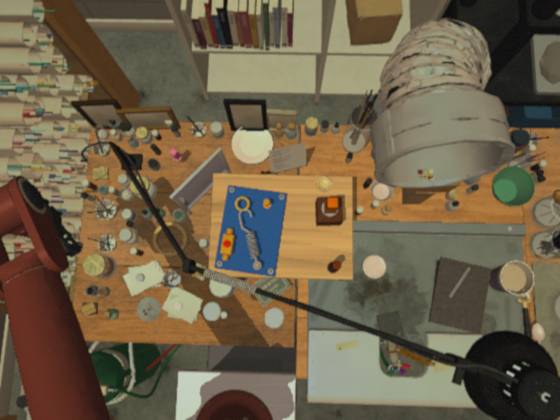

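```bash
python3 - <<'E'
import cv2
a=cv2.imread("pics/side0.png"); cv2.imwrite("pics/sc.png",cv2.resize(a[130:280,190:370],None,fx=4.4,fy=4,interpolation=cv2.INTER_CUBIC)[:600,:800])
a=cv2.imread("pics/top0.png"); cv2.imwrite("pics/tc.png",cv2.resize(a[165:290,220:395],None,fx=4.5,fy=4.5,interpolation=cv2.INTER_CUBIC))
E
```

```text
(no output)
```

View pics/sc.png

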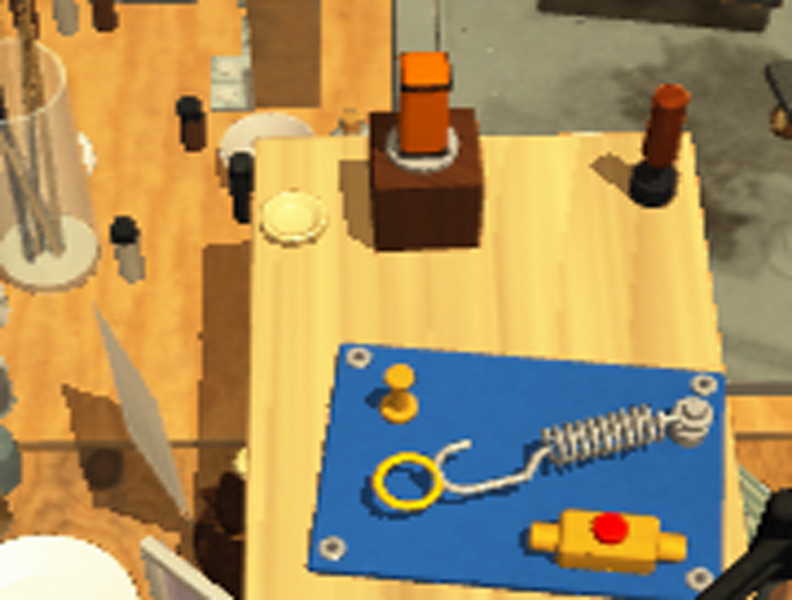

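View pics/tc.png

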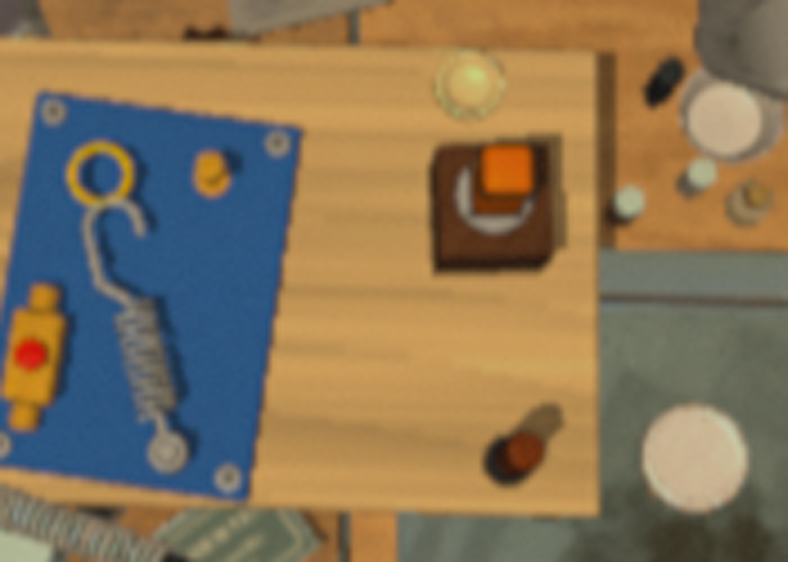

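```bash
python3 - <<'E'
from h import *
S={"eye":(282.7,250.5,242.4,203.9,.204),"posthead":(280.9,224,267.3,202.3,.217),"pivot":(346.8,232.5,257.3,264.6,.204),"gripTop":(286.6,146.5,332.9,202.3,.311),
"awltop":(190+670/4.4,130+95/4,220+524/4.5,165+452/4.5,.267),"cup":(190+292/4.4,130+215/4,220+470/4.5,165+83/4.5,.175),
"plateA":(190+343/4.4,130+344/4,220+300/4.5,165+128/4.5,.18),"plateB":(190+725/4.4,130+373/4,220+248/4.5,165+499/4.5,.18),"plateC":(190+310/4.4,130+571/4,220+40/4.5,165+92/4.5,.18),
"valve":(190+610/4.4,130+527/4,220+31/4.5,165+354/4.5,.21)}
for k,(a,b,c,d,z) in S.items():
    print(k,tri((c,d),(a,b)).round(4),"top@z",atz("top",c,d,z).round(4),"side@z",atz("side",a,b,z).round(4))
st=manip.state(); q=st["tool_rot"]; print(R.from_quat([q[1],q[2],q[3],q[0]]).as_matrix().round(3))
E
```

```text
eye [ 0.5741 -0.0155  0.1984] top@z [ 0.572  -0.0157  0.204 ] side@z [ 0.5753 -0.013   0.204 ]
posthead [ 0.5769 -0.0769  0.2114] top@z [ 0.5749 -0.0769  0.217 ] side@z [ 0.578 -0.074  0.217]
pivot [ 0.4269 -0.0575  0.202 ] top@z [ 0.4258 -0.0572  0.204 ] side@z [ 0.4283 -0.0567  0.204 ]
gripTop [ 0.5617 -0.2261  0.3065] top@z [ 0.5602 -0.2254  0.311 ] side@z [ 0.5625 -0.2225  0.311 ]
awltop [ 0.4267 -0.2397  0.2614] top@z [ 0.4248 -0.2386  0.267 ] side@z [ 0.4293 -0.2357  0.267 ]
cup [ 0.6352 -0.2172  0.1765] top@z [ 0.6347 -0.2171  0.175 ] side@z [ 0.6359 -0.2186  0.175 ]
plateA [ 0.6073 -0.123   0.1739] top@z [ 0.6058 -0.1229  0.18  ] side@z [ 0.6075 -0.1192  0.18  ]
plateB [ 0.4013 -0.0996  0.1734] top@z [ 0.4013 -0.0998  0.18  ] side@z [ 0.4025 -0.0955  0.18  ]
plateC [0.6255 0.0238 0.1689] top@z [0.6228 0.0224 0.18  ] side@z [0.6253 0.029  0.18  ]
valve [0.4747 0.0172 0.2048] top@z [0.4732 0.0169 0.21  ] side@z [0.4763 0.0194 0.21  ]
[[-0.614  0.789 -0.   ]
 [ 0.789  0.614  0.   ]
 [ 0.    -0.    -1.   ]]
```

```bash
python3 - <<'E'
from h import *
a=cv2.imread("pics/top0.png"); cv2.imwrite("pics/tcg.png",cv2.resize(a[185:235,305:355],None,fx=11,fy=11,interpolation=cv2.INTER_CUBIC))
a=cv2.imread("pics/side0.png"); cv2.imwrite("pics/scg.png",cv2.resize(a[140:200,260:310],None,fx=10,fy=10,interpolation=cv2.INTER_CUBIC))
E
```

```text
(no output)
```

View pics/tcg.png

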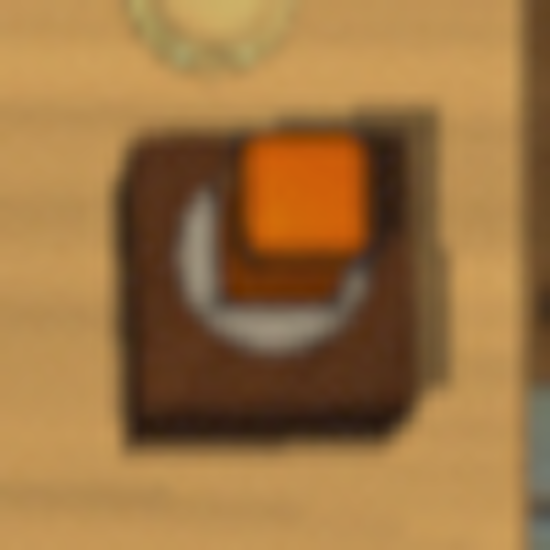

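View pics/scg.png

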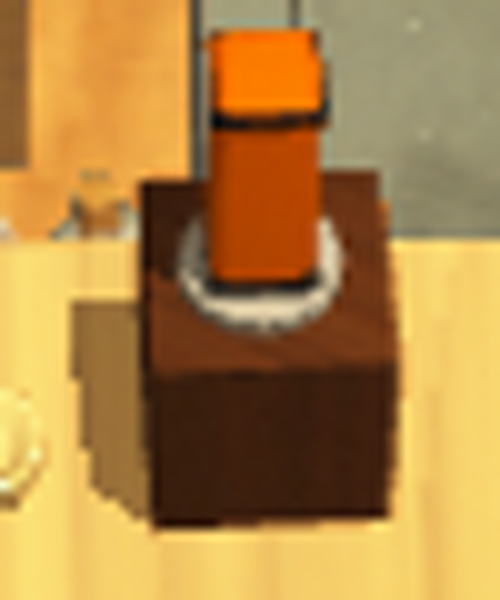

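The orange handle in the dark stand is at top px (333,202) and side px (287,146). The pink look-alike is at top (175,154) and side (211,363), off the riser and not the one meant.

```bash
python3 - <<'E'
from h import *
f=lambda x,y:atz("top",305+x/11,185+y/11,.311)
P=[f(245,133),f(365,130),f(370,248),f(250,253)]
print(np.round(P,4),np.mean(P,0))
for i in range(4):
    d=P[(i+1)%4]-P[i]; print(np.degrees(np.arctan2(d[1],d[0])),np.linalg.norm(d))
f=lambda x,y:atz("side",260+x/10,140+y/10,.311)
P=[f(212,32),f(318,32),f(326,112),f(212,115)]
print(np.round(P,4),np.mean(P,0))
for i in range(4):
    d=P[(i+1)%4]-P[i]; print(np.degrees(np.arctan2(d[1],d[0])),np.linalg.norm(d))
# stand edge yaw top
f=lambda x,y:atz("top",305+x/11,185+y/11,.235)
for a,b in (((130,440),(385,435)),((135,140),(130,410))):
    d=f(*b)-f(*a); print(np.degrees(np.arctan2(d[1],d[0])))
E
```

```text
[[ 0.5716 -0.213   0.311 ]
 [ 0.5728 -0.237   0.311 ]
 [ 0.5487 -0.2381  0.311 ]
 [ 0.5471 -0.2142  0.311 ]] [ 0.56007341 -0.22556723  0.311     ]
-87.15554410373069 0.02404852321469026
-177.35624292407135 0.024078967216829752
93.83561550719838 0.02397017933716099
2.8388076596142793 0.02449345902972113
[[ 0.5746 -0.2326  0.311 ]
 [ 0.5504 -0.2322  0.311 ]
 [ 0.5494 -0.2084  0.311 ]
 [ 0.5751 -0.208   0.311 ]] [ 0.56237303 -0.22028477  0.311     ]
179.03227872767204 0.024197208251727685
92.31629218602684 0.02374453425932446
0.9883963083710638 0.025727950722177484
-91.33020753324878 0.024584233336192283
-87.41566319989235
179.6815875970751
```

```bash
python3 -m creep '[[0,0,0,0,0,-0.03,1],[0,0,0,0,0,-0.03,1],[0,0,0,0,0,-0.03,1],[0,0,0,0,0,-0.03,1],[0,0,0,0,0,-0.03,1],[0,0,0,0,0,-0.03,1],[0,0,0,0,0,-0.03,1],[0,0,0,0,0,-0.03,1],[0,0,0,0,0,-0.03,1],[0,0,6,0,0,0,1],[0,0,6,0,0,0,1],[0,0,6,0,0,0,1],[0,0,6,0,0,0,1],[0,0,6,0,0,0,1],[0,0,6,0,0,0,1],[0,0,0,0,0,0,1]]'
python3 - <<'E'
from h import *
for n in("side","top"):cv2.imwrite(f"pics/{n}1.png",manip.grab_frame(n))
s=manip.state(); q=s["tool_rot"]; M=R.from_quat([q[1],q[2],q[3],q[0]]).as_matrix(); print(M.round(3)); print(s["joint_pos"])
print(M.T@(np.array([.561,-.224,.5])-s["tool_pos"]))
for n in("side","top"): print(proj(n,s["tool_pos"]))
E
```

```text
time: 2.23
tool_pos: [0.4934, 0.3837, 0.5013]
tool_rot: [0.0, 0.696, 0.718, -0.0]
contact_force: [0.4, -0.4, -0.4]
gripper_width: 0.999
[[-0.035  0.999 -0.   ]
 [ 0.999  0.035 -0.   ]
 [-0.    -0.    -1.   ]]
[ 5.41974808e-01  3.35885651e-02  1.19149390e+00 -1.20675646e-05
  1.91651989e+00  5.06647821e-01]
[-0.60967682  0.04614113  0.00130632]
[361.16754792 423.35571174]
[  7.19065866 210.34222209]
```

View pics/side1.png

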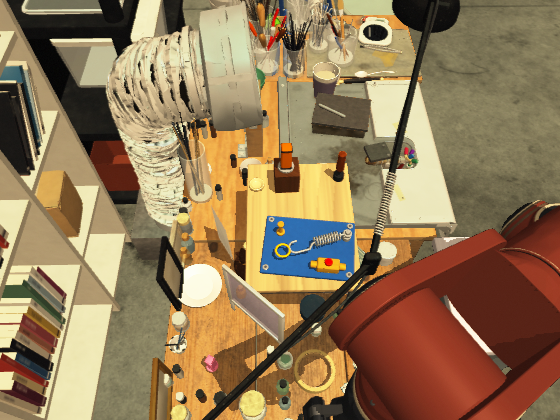

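View pics/top1.png

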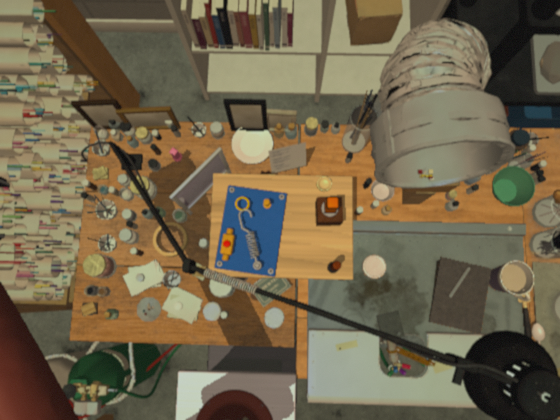

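```bash
python3 -m creep '[[0,0,0,-0.036,0.0027,0,1],[0,0,0,-0.036,0.0027,0,1],[0,0,0,-0.036,0.0027,0,1],[0,0,0,-0.036,0.0027,0,1],[0,0,0,-0.036,0.0027,0,1],[0,0,0,-0.036,0.0027,0,1],[0,0,0,-0.036,0.0027,0,1],[0,0,0,-0.036,0.0027,0,1],[0,0,0,-0.036,0.0027,0,1],[0,0,0,-0.036,0.0027,0,1],[0,0,0,-0.036,0.0027,0,1],[0,0,0,-0.036,0.0027,0,1],[0,0,0,-0.036,0.0027,0,1],[0,0,0,-0.036,0.0027,0,1],[0,0,0,-0.036,0.0027,0,1],[0,0,0,-0.036,0.0027,0,1],[0,0,0,-0.034,0.0027,0,1],[0,0,0,0,0,0,1]]'
python3 - <<'E'
from h import *
for n in("side","top"):cv2.imwrite(f"pics/{n}2.png",manip.grab_frame(n))
s=manip.state(); print(s["joint_pos"])
for n in("side","top"): print(proj(n,s["tool_pos"]))
E
```

```text
time: 3.83
tool_pos: [0.559, -0.2298, 0.4991]
tool_rot: [-0.001, 0.697, 0.717, -0.001]
contact_force: [0.0, -0.1, -0.3]
gripper_width: 1.0
[-5.07055396e-01 -1.81578574e-02  1.24484563e+00  3.88218922e-04
  1.91656454e+00 -5.39134378e-01]
[290.31144648  80.55875587]
[343.17842994 182.9290949 ]
```

View pics/side2.png

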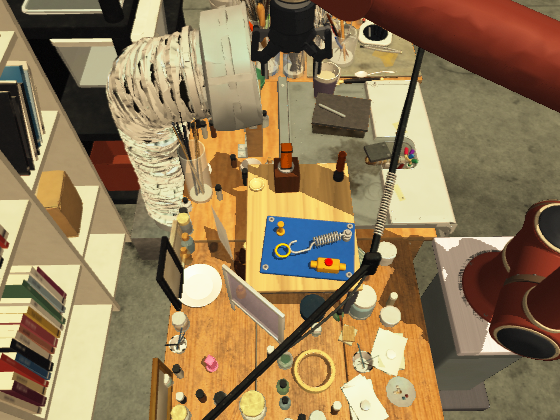

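View pics/top2.png

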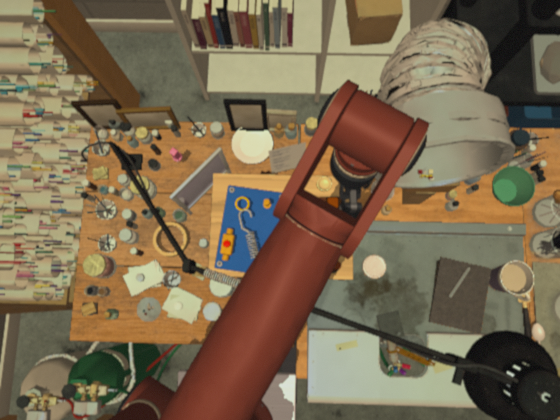

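```bash
python3 -m creep '[[0,0,0,0.006,0.002,0.02,1],[0,0,0,0,0,0.025,1],[0,0,0,0,0,0.025,1],[0,0,0,0,0,0.025,1],[0,0,0,0,0,0.025,1],[0,0,0,0,0,0.02,1],[0,0,0,0,0,0,1],[0,0,0,0,0,0,1]]'
python3 - <<'E'
from h import *
for n in("side","top"):cv2.imwrite(f"pics/{n}3.png",manip.grab_frame(n))
s=manip.state(); print(s["joint_pos"],s["tool_pos"],s["joint_efforts"])
for n in("side","top"): print(proj(n,s["tool_pos"]))
E
```

```text
time: 4.6
tool_pos: [0.5607, -0.2169, 0.3607]
tool_rot: [-0.001, 0.695, 0.719, -0.0]
contact_force: [-0.3, 0.4, 0.3]
gripper_width: 1.001
[-4.93660825e-01 -4.73964045e-02  1.49590586e+00  9.35182457e-05
  1.68971590e+00 -5.27824670e-01] [ 0.56156034 -0.21788564  0.36383442] [ 5.86643466e-02 -3.48287666e+01 -3.68205035e+01  3.95031282e-03
  2.72561570e-03 -2.56629581e-03]
[287.59404646 132.07077599]
[331.75475355 196.74613115]
```

View pics/side3.png

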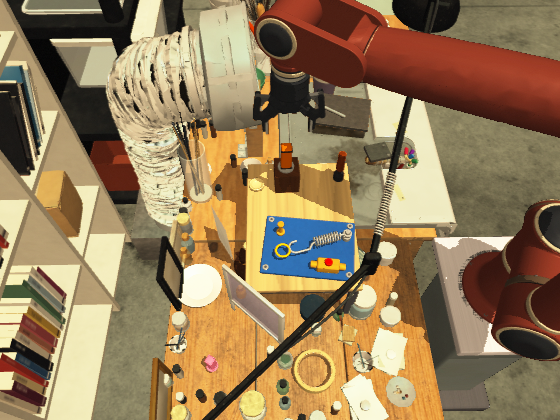

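View pics/top3.png

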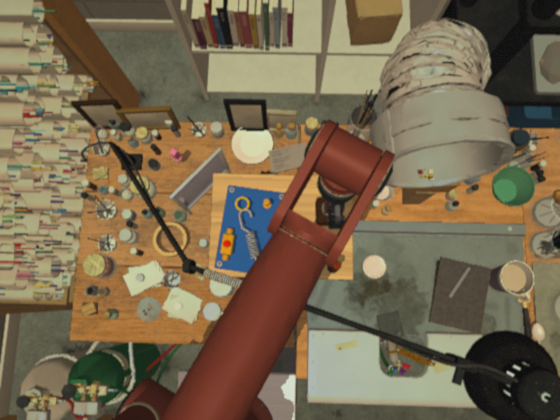

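```bash
python3 - <<'E'
from h import *
# forearm edges in top view: left edge points, right edge points
# along forearm, two stations
for nm,l,r in (("near wrist",(270,245),(330,262)),("mid",(228,310),(290,335)),("far",(190,365),(262,390))):
    for z in (.5,.6,.7):
        a,b=atz("top",*l,z),atz("top",*r,z); print(nm,z,a[:2].round(3),b[:2].round(3),np.linalg.norm(a-b).round(3))
for u,v in ((408,97),(450,105),(530,133)):
    print((u,v),[atz("side",u,v,z).round(3)[:2].tolist() for z in (.4,.45,.5,.55,.6)])
for u,v in ((388,52),(450,62),(530,77)):
    print("upper",(u,v),[atz("side",u,v,z).round(3)[:2].tolist() for z in (.5,.55,.6,.65,.7)])
E
```

```text
near wrist 0.5 [ 0.443 -0.096] [ 0.416 -0.203] 0.11
near wrist 0.6 [ 0.433 -0.1  ] [ 0.408 -0.194] 0.097
near wrist 0.7 [ 0.422 -0.103] [ 0.401 -0.185] 0.084
mid 0.5 [ 0.328 -0.027] [ 0.289 -0.135] 0.115
mid 0.6 [ 0.331 -0.038] [ 0.297 -0.134] 0.102
mid 0.7 [ 0.334 -0.05 ] [ 0.304 -0.133] 0.088
far 0.5 [0.234 0.034] [ 0.197 -0.09 ] 0.13
far 0.6 [0.248 0.015] [ 0.216 -0.094] 0.114
far 0.7 [ 0.263 -0.003] [ 0.235 -0.098] 0.099
(408, 97) [[0.297, -0.283], [0.318, -0.23], [0.339, -0.177], [0.361, -0.125], [0.382, -0.072]]
(450, 105) [[0.211, -0.257], [0.238, -0.206], [0.265, -0.155], [0.292, -0.104], [0.319, -0.054]]
(530, 133) [[0.064, -0.174], [0.101, -0.129], [0.139, -0.084], [0.176, -0.039], [0.213, 0.006]]
upper (388, 52) [[0.358, -0.307], [0.377, -0.244], [0.397, -0.181], [0.417, -0.117], [0.436, -0.054]]
upper (450, 62) [[0.239, -0.274], [0.268, -0.214], [0.297, -0.153], [0.327, -0.093], [0.356, -0.032]]
upper (530, 77) [[0.093, -0.228], [0.134, -0.171], [0.175, -0.115], [0.216, -0.058], [0.258, -0.001]]
```

```bash
python3 -m creep '[[0,0,0,-0.006,0,0.006,1],[0,0,0,0,0,0.02,1],[0,0,0,0,0,0.02,1],[0,0,0,0,0,0.015,1],[0,0,0,0,0,0.015,1],[0,0,0,0,0,0,1],[0,0,0,0,0,0,1]]'
python3 - <<'E'
from h import *
for n in("side","top"):cv2.imwrite(f"pics/{n}4.png",cv2.resize(manip.grab_frame(n)[60:260,180:420],None,fx=3,fy=3,interpolation=cv2.INTER_CUBIC))
s=manip.state(); print(s["joint_pos"],s["tool_pos"],s["joint_efforts"])
for n in("side","top"): print(proj(n,s["tool_pos"]))
E
```

```text
time: 5.28
tool_pos: [0.5609, -0.2244, 0.2846]
tool_rot: [-0.001, 0.695, 0.719, -0.0]
contact_force: [0.7, -0.0, 0.1]
gripper_width: 1.001
[-5.03602698e-01 -2.27431044e-02  1.59739835e+00 -8.01573994e-06
  1.56485523e+00 -5.36292307e-01] [ 0.56167669 -0.22476286  0.2867375 ] [-3.14831128e-02 -3.58479130e+01 -3.68496251e+01 -1.43881480e-03
  5.62294474e-03 -6.90407869e-04]
[286.73281452 152.65342146]
[331.54497847 203.70514529]
```

View pics/side4.png

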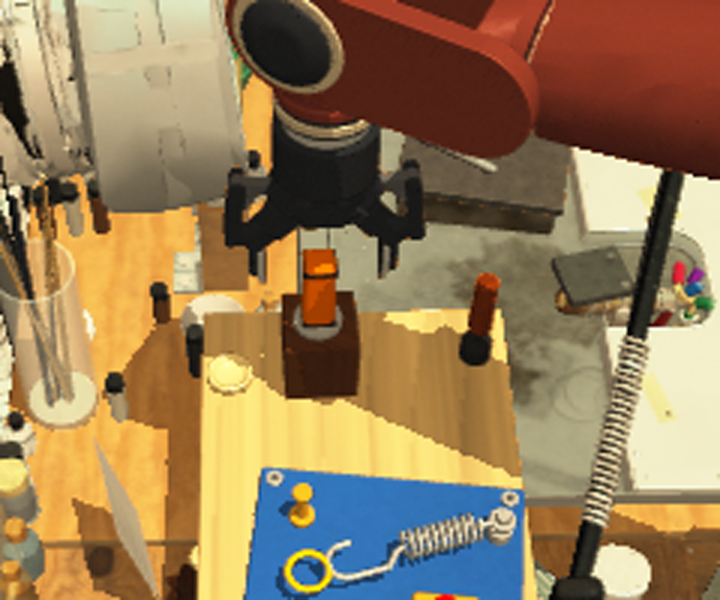

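View pics/top4.png

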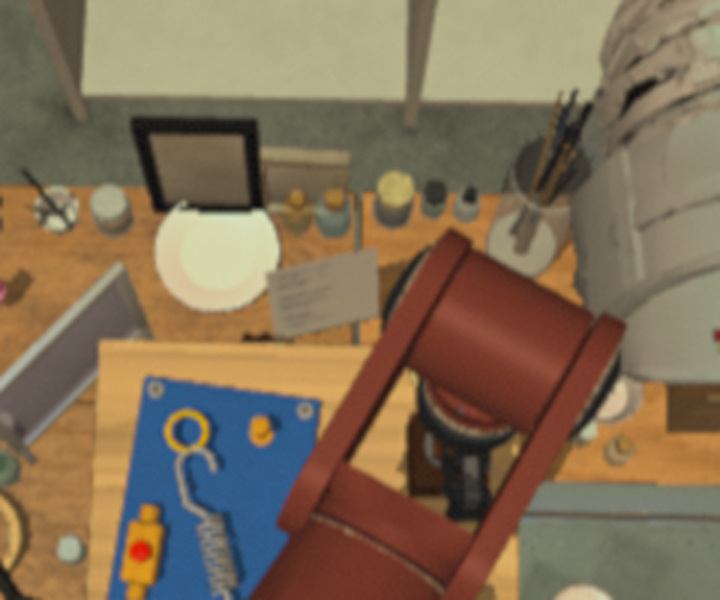

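```bash
python3 -m creep '[[0,0,0,0,0,0.01,1],[0,0,0,0,0,0.01,1],[0,0,0,0,0,0.01,1],[0,0,0,0,0,0,1],[0,0,0,0,0,0,0],[0,0,0,0,0,0,0],[0,0,0,0,0,0,0],[0,0,0,0,0,0,0],[0,0,0,0,0,0,0],[0,0,0,0,0,0,0],[0,0,0,0,0,0,0],[0,0,0,0,0,0,0]]'
python3 - <<'E'
from h import *
for n in("side",):cv2.imwrite(f"pics/{n}5.png",cv2.resize(manip.grab_frame(n)[60:260,180:420],None,fx=3,fy=3,interpolation=cv2.INTER_CUBIC))
s=manip.state(); print(s["joint_pos"],s["tool_pos"],s["contact_force"],s["gripper_width"])
E
```

```text
time: 6.38
tool_pos: [0.5615, -0.2246, 0.2561]
tool_rot: [0.001, 0.695, 0.719, 0.0]
contact_force: [0.5, -1.1, 3.3]
gripper_width: 0.297
[-5.03548391e-01 -9.38583739e-03  1.63467635e+00  2.15604493e-05
  1.51484233e+00 -5.36232459e-01] [ 0.56149736 -0.22461741  0.25610402] [1.21350826 0.03319915 2.97736605] 0.29678292738885115
```

View pics/side5.png

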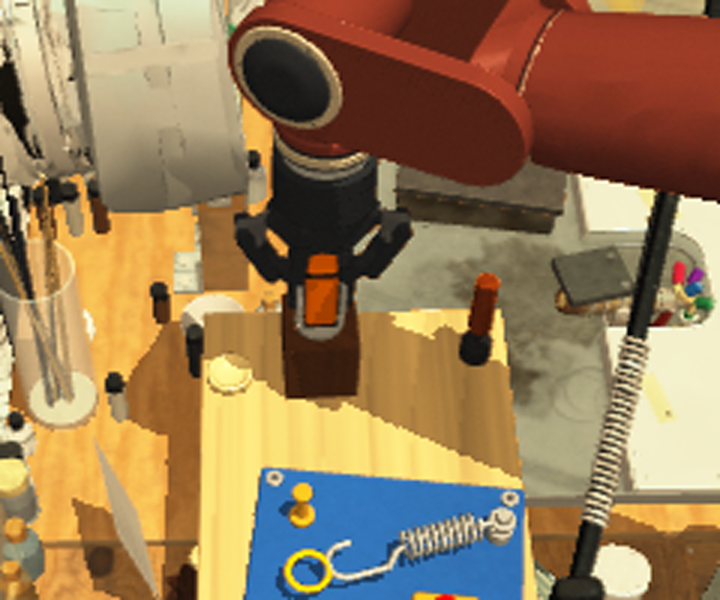

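```bash
python3 -m creep '[[0,0,0,0,0,-0.01,0],[0,0,0,0,0,-0.02,0],[0,0,0,0,0,-0.02,0],[0,0,0,0,0,-0.02,0],[0,0,0,0,0,-0.01,0],[0,0,0,0.021,0.0019,0,0],[0,0,0,0.021,0.0019,0,0],[0,0,0,0.021,0.0019,0,0],[0,0,0,0.021,0.0019,0,0],[0,0,0,0.021,0.0019,0,0],[0,0,0,0.021,0.0019,0,0],[0,0,0,0.021,0.0019,0,0],[0,0,0,0.021,0.0019,0,0],[0,0,0,0.021,0.0019,0,0],[0,0,0,0.021,0.0019,0,0],[0,0,0,0,0,0.02,0],[0,0,0,0,0,0.01,0],[0,0,0,0,0,0,0],[0,0,0,0,0,0,0],[0,0,0,0,0,0,0]]'
python3 - <<'E'
from h import *
for n in("side","top"):
  im=manip.grab_frame(n); cv2.imwrite(f"pics/{n}6f.png",im);cv2.imwrite(f"pics/{n}6.png",cv2.resize(im[170:290,240:370] if n=="side" else im[165:285,215:345],None,fx=5,fy=5,interpolation=cv2.INTER_CUBIC))
s=manip.state(); print(s["joint_pos"],s["tool_pos"],s["contact_force"],s["gripper_width"])
E
```

```text
time: 8.1
tool_pos: [0.5733, -0.0145, 0.3055]
tool_rot: [-0.0, 0.696, 0.718, -0.0]
contact_force: [-0.3, -0.7, -2.0]
gripper_width: 0.301
[-1.54976466e-01 -1.03375125e-01  1.64250580e+00 -6.19536743e-05
  1.60114673e+00 -1.86711279e-01] [ 0.57362241 -0.01453404  0.30628156] [ 0.20298849 -0.08875474 -1.05067657] 0.29511334768127495
```

View pics/side6.png

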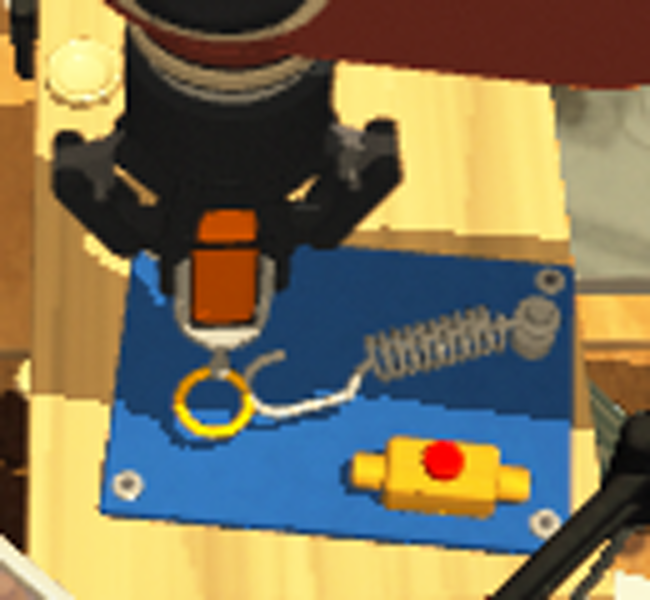

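View pics/top6.png

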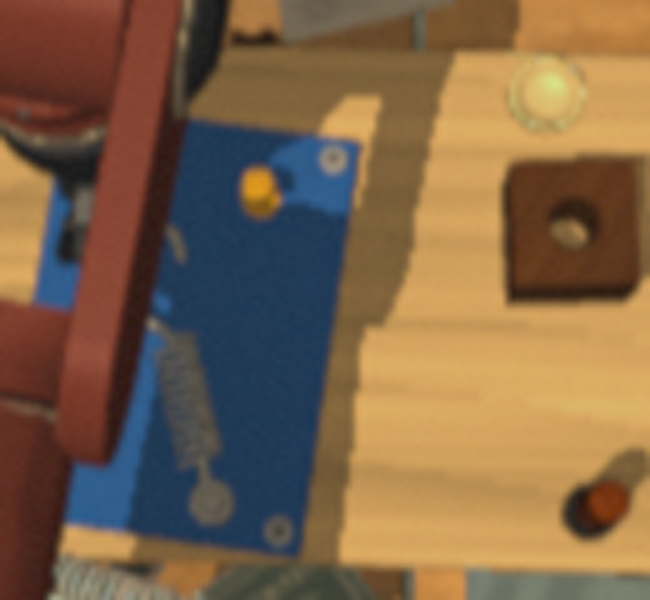

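```bash
python3 - <<'E'
from h import *
t=atz("side",284.4,243.8,.235); e=atz("side",282.8,250.4,.204); print(t,e,e-t)
print(proj("side",(.5736,-.0145,.235)))
print("hole",atz("top",330,209.4,.235))
im=cv2.imread("pics/side6f.png"); cv2.imwrite("pics/s6c.png",cv2.resize(im[225:265,262:312],None,fx=12,fy=12,interpolation=cv2.INTER_CUBIC))
E
```

```text
[ 0.57197964 -0.01285997  0.235     ] [ 0.57503208 -0.01325354  0.204     ] [ 0.00305244 -0.00039357 -0.031     ]
[283.63171469 243.14578177]
hole [ 0.55796297 -0.22606452  0.235     ]
```

View pics/s6c.png

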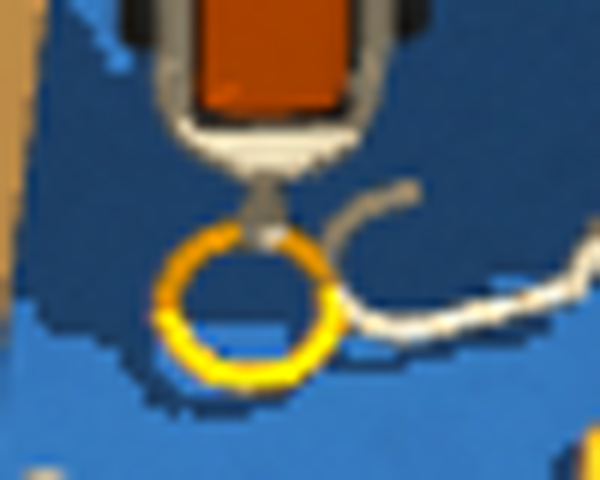

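```bash
python3 -m creep '[[0,0,0,0,0.003,0.009,0],[0,0,0,0,0,0.01,0],[0,0,0,0,0,0.01,0],[0,0,0,0,0,0.01,0],[0,0,0,0,0,0,0],[0,0,0,0,0,0,0]]'
python3 - <<'E'
from h import *
im=manip.grab_frame("side"); cv2.imwrite("pics/s7.png",cv2.resize(im[200:280,250:360],None,fx=7,fy=7,interpolation=cv2.INTER_CUBIC))
s=manip.state(); print(s["tool_pos"],s["contact_force"],s["gripper_width"])
E
```

```text
time: 8.7
tool_pos: [0.5755, -0.0137, 0.2645]
tool_rot: [-0.001, 0.695, 0.719, -0.001]
contact_force: [-0.8, -0.2, -1.5]
gripper_width: 0.3
[ 0.57604874 -0.01376444  0.26570025] [-0.08726877 -0.86049674 -1.64528532] 0.29426821848763907
```

View pics/s7.png

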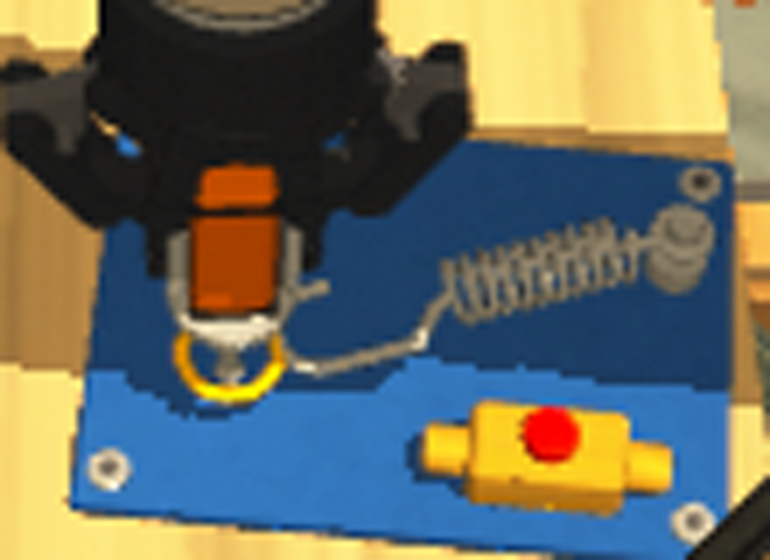

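```bash
python3 - <<'E'
from h import *
s=manip.state(); q=s["tool_rot"]; M=R.from_quat([q[1],q[2],q[3],q[0]]).as_matrix()
p=np.array([.4255,-.0573]); cur=s["tool_pos"][:2]
wp=[p+.222*np.array([np.cos(a),np.sin(a)]) for a in np.linspace(.28,-.12,9)]
for w in wp:
    d=np.r_[w-cur,0]; print(w.round(4),(M.T@d)[:2].round(4)); cur=w
E
```

```text
[0.6389 0.0041] [0.0158 0.0634]
[ 0.6417 -0.0067] [-0.0108  0.0024]
[ 0.6439 -0.0176] [-0.0109  0.0019]
[ 0.6456 -0.0285] [-0.011   0.0014]
[ 0.6468 -0.0396] [-0.0111  0.0008]
[ 0.6474 -0.0506] [-0.0111  0.0002]
[ 0.6475 -0.0617] [-0.0111 -0.0003]
[ 0.647  -0.0728] [-0.0111 -0.0009]
[ 0.6459 -0.0839] [-0.011  -0.0014]
```

```bash
python3 -m creep '[[0,0,0,0.0016,0.0063,0,0],[0,0,0,0.0016,0.0063,0,0],[0,0,0,0.0016,0.0063,0,0],[0,0,0,0.0016,0.0063,0,0],[0,0,0,0.0016,0.0063,0,0],[0,0,0,0.0016,0.0063,0,0],[0,0,0,0.0016,0.0063,0,0],[0,0,0,0.0016,0.0063,0,0],[0,0,0,0.0016,0.0063,0,0],[0,0,0,0.0016,0.0063,0,0],[0,0,0,0,0,0,0],[0,0,0,0,0,0,0]]'
python3 - <<'E'
from h import *
im=manip.grab_frame("side"); cv2.imwrite("pics/s8.png",cv2.resize(im[200:280,240:360],None,fx=6.5,fy=6.5,interpolation=cv2.INTER_CUBIC))
s=manip.state(); print(s["tool_pos"],s["contact_force"],s["gripper_width"])
E
```

```text
time: 9.75
tool_pos: [0.6387, 0.0043, 0.2659]
tool_rot: [-0.0, 0.695, 0.719, -0.001]
contact_force: [-4.2, -1.8, -0.6]
gripper_width: 0.296
[0.63850466 0.00419302 0.26604082] [-4.36008874 -1.15417389 -0.89912786] 0.2995818309515883
```

View pics/s8.png

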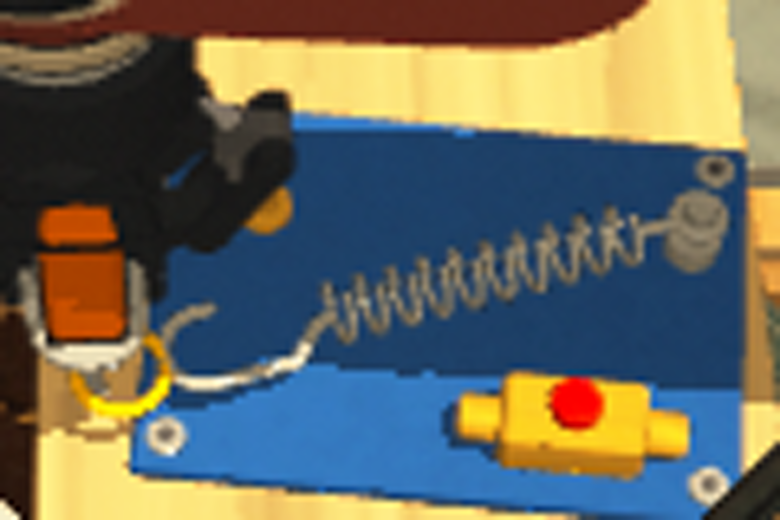

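```bash
python3 -m creep '[[0,0,0,-0.0054,0.0012,0,0],[0,0,0,-0.0054,0.0012,0,0],[0,0,0,-0.0054,0.001,0,0],[0,0,0,-0.0055,0.0009,0,0],[0,0,0,-0.0055,0.0007,0,0],[0,0,0,-0.0055,0.0007,0,0],[0,0,0,-0.0055,0.0004,0,0],[0,0,0,-0.0056,0.0004,0,0],[0,0,0,-0.0055,0.0001,0,0],[0,0,0,-0.0056,0.0001,0,0],[0,0,0,-0.0055,-0.0001,0,0],[0,0,0,-0.0056,-0.0002,0,0],[0,0,0,-0.0055,-0.0004,0,0],[0,0,0,-0.0056,-0.0005,0,0],[0,0,0,-0.0055,-0.0007,0,0],[0,0,0,-0.0055,-0.0007,0,0],[0,0,0,0,0,0,0],[0,0,0,0,0,0,0]]'
python3 - <<'E'
from h import *
im=manip.grab_frame("side"); cv2.imwrite("pics/s9.png",cv2.resize(im[190:270,240:360],None,fx=6.5,fy=6.5,interpolation=cv2.INTER_CUBIC))
im=manip.grab_frame("top"); cv2.imwrite("pics/t9.png",cv2.resize(im[165:285,215:345],None,fx=5,fy=5,interpolation=cv2.INTER_CUBIC))
s=manip.state(); print(s["tool_pos"],s["contact_force"],s["gripper_width"])
E
```

```text
time: 11.3
tool_pos: [0.6457, -0.084, 0.2663]
tool_rot: [-0.0, 0.696, 0.718, 0.0]
contact_force: [-4.7, 0.5, -1.5]
gripper_width: 0.291
[ 0.64569212 -0.08354964  0.26634307] [-5.49303446  0.41972373 -1.46803611] 0.29813044201187633
```

View pics/s9.png

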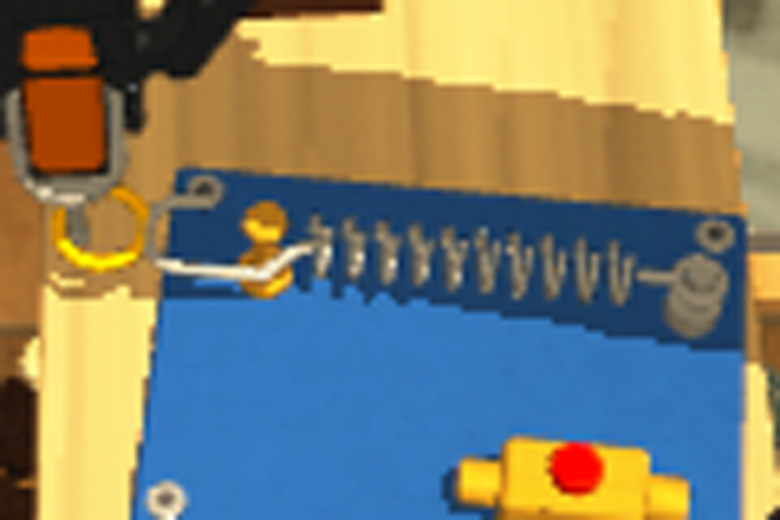

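View pics/t9.png

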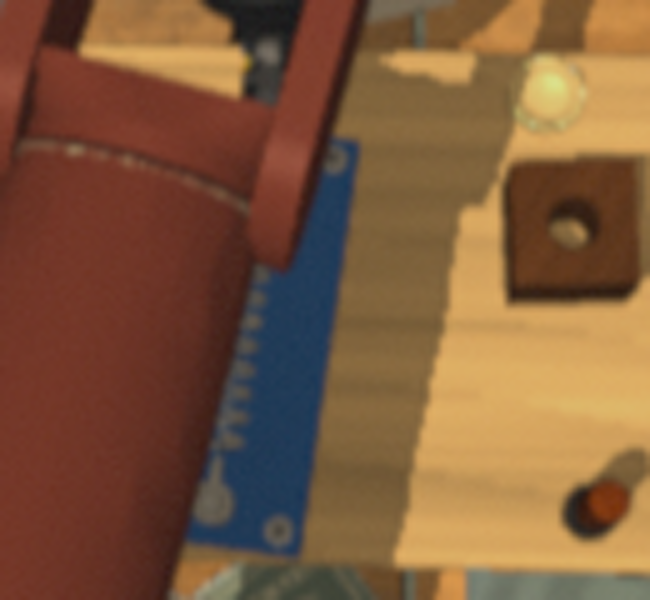

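```bash
python3 - <<'E'
from h import *
im=cv2.imread("pics/side0.png")
cv2.imwrite("pics/p0.png",cv2.resize(im[210:245,260:300],None,fx=15,fy=15,interpolation=cv2.INTER_CUBIC))
f=lambda x,y,z:atz("side",240+x/6.5,190+y/6.5,z)[:2]
e=f(100,228,.204); p=f(697,272,.204); h=f(266,219,.217); b=f(268,281,.18); leg=f(207,197,.204); sh=f(190,265,.204)
print("eye",e,"piv",p,"post",h,b,"leg",leg,"shank",sh,np.linalg.norm(e-p))
u=(e-p)/np.linalg.norm(e-p); n=np.array([-u[1],u[0]])
for k,v in dict(h=h,b=b,leg=leg,sh=sh).items(): print(k,(v-p)@u,(v-p)@n)
E
```

```text
eye [ 0.63636714 -0.0799299 ] piv [ 0.4271927  -0.05844028] post [ 0.57791649 -0.07478005] [ 0.57692795 -0.07120827] leg [ 0.5983912  -0.09216956] shank [ 0.60469729 -0.06424992] 0.21027541733056263
h 0.15160450396359057 -0.0008506255224196449
b 0.15025611163762997 0.002601422216139999
leg 0.17374918031281153 -0.016056625489370178
sh 0.17716893638901554 0.01236129890978754
```

View pics/p0.png

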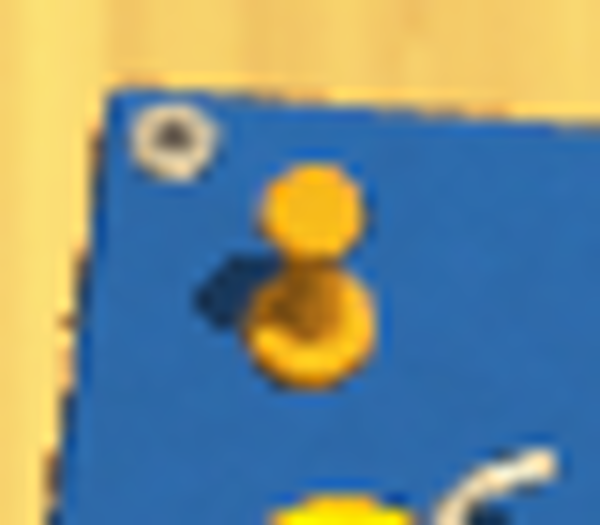

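```bash
python3 -m creep '[[0,0,0,0.0015,0,0,0],[0,0,0,0.0006,-0.0039,0,0],[0,0,0,0.0006,-0.0039,0,0],[0,0,0,0.0006,-0.0039,0,0],[0,0,0,0.0006,-0.0039,0,0],[0,0,0,0.0006,-0.0039,0,0],[0,0,0,0,0,0,0],[0,0,0,0,0,0,0]]'
python3 - <<'E'
from h import *
im=manip.grab_frame("side"); cv2.imwrite("pics/s10.png",cv2.resize(im[190:270,240:360],None,fx=6.5,fy=6.5,interpolation=cv2.INTER_CUBIC))
s=manip.state(); print(s["tool_pos"],s["contact_force"],s["gripper_width"])
E
```

```text
time: 12.07
tool_pos: [0.626, -0.0798, 0.2666]
tool_rot: [0.0, 0.695, 0.719, 0.0]
contact_force: [-2.7, -0.2, -0.6]
gripper_width: 0.302
[ 0.62609816 -0.07985061  0.2665144 ] [-3.4062964   0.18106969 -0.40798914] 0.2955135389983945
```

View pics/s10.png

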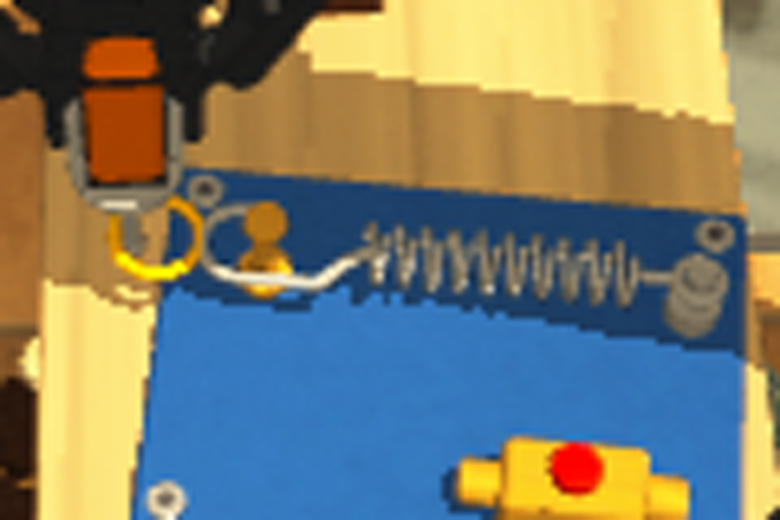

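```bash
python3 -m creep '[[0,0,0,0.0006,-0.0039,0,0],[0,0,0,0.0006,-0.0039,0,0],[0,0,0,0.0006,-0.0039,0,0],[0,0,0,0.0006,-0.0039,0,0],[0,0,0,0.0006,-0.0039,0,0],[0,0,0,0,0,0,0],[0,0,0,0,0,0,0]]'
python3 - <<'E'
from h import *
im=manip.grab_frame("side"); cv2.imwrite("pics/s11.png",cv2.resize(im[190:270,240:360],None,fx=6.5,fy=6.5,interpolation=cv2.INTER_CUBIC))
s=manip.state(); print(s["tool_pos"],s["contact_force"],s["gripper_width"])
E
```

```text
time: 12.7
tool_pos: [0.6069, -0.0776, 0.2669]
tool_rot: [0.001, 0.695, 0.719, 0.001]
contact_force: [-0.6, -0.2, -0.6]
gripper_width: 0.298
[ 0.60691291 -0.07754948  0.26675811] [-0.11812139  0.05018698 -2.15250309] 0.2972152428907083
```

View pics/s11.png

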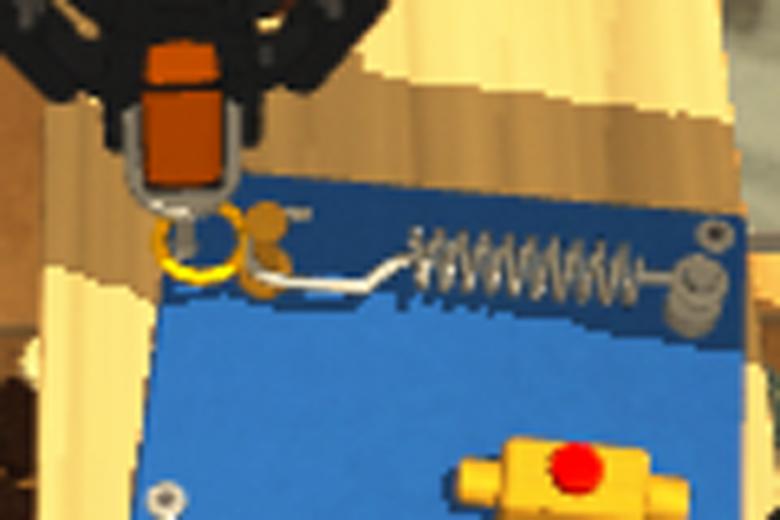

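```bash
python3 -m creep '[[0,0,0,0,-0.003,0,0],[0,0,0,0,0,0,0],[0,0,0,0,0,-0.005,0],[0,0,0,0,0,-0.01,0],[0,0,0,0,0,-0.015,0],[0,0,0,0,0,-0.02,0],[0,0,0,0,0,-0.025,0],[0,0,0,0,0,0,0],[0,0,0,0,0,0,0]]'
python3 - <<'E'
from h import *
im=manip.grab_frame("side"); cv2.imwrite("pics/s12.png",cv2.resize(im[130:270,240:360],None,fx=4.2,fy=4.2,interpolation=cv2.INTER_CUBIC))
s=manip.state(); print(s["tool_pos"],s["contact_force"],s["gripper_width"])
q=s["tool_rot"]; M=R.from_quat([q[1],q[2],q[3],q[0]]).as_matrix(); print(M.T@(np.array([.5615,-.2243,.3415])-s["tool_pos"]),M)
E
```

```text
time: 13.5
tool_pos: [0.6047, -0.0778, 0.3452]
tool_rot: [0.003, 0.695, 0.719, 0.002]
contact_force: [-0.7, 0.2, -2.3]
gripper_width: 0.298
[ 0.60388743 -0.07765514  0.34266953] [-0.47170525  0.06869513 -3.41215906] 0.29863801383255373
[-0.14517791 -0.04716773  0.00116522] [[-3.27335811e-02  9.99461423e-01  2.31856010e-03]
 [ 9.99463856e-01  3.27351472e-02 -6.40766930e-04]
 [-7.16320234e-04  2.29634243e-03 -9.99997107e-01]]
```

View pics/s12.png

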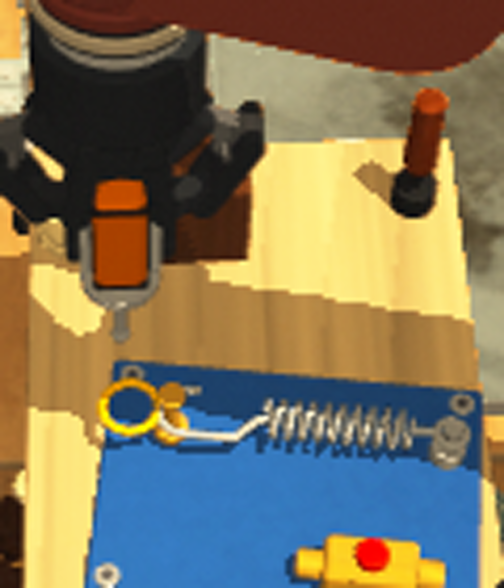

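```bash
python3 -m creep '[[0,0,0,-0.0145,-0.0047,0,0],[0,0,0,-0.0145,-0.0047,0,0],[0,0,0,-0.0145,-0.0047,0,0],[0,0,0,-0.0145,-0.0047,0,0],[0,0,0,-0.0145,-0.0047,0,0],[0,0,0,-0.0145,-0.0047,0,0],[0,0,0,-0.0145,-0.0047,0,0],[0,0,0,-0.0145,-0.0047,0,0],[0,0,0,-0.0145,-0.0047,0,0],[0,0,0,-0.0147,-0.0047,0,0],[0,0,0,0,0,0,0],[0,0,0,0,0,0,0],[0,0,0,0,0,0,0]]'
python3 - <<'E'
from h import *
print("tip pred",proj("side",(.604,-.0777,.272)))
im=manip.grab_frame("side"); cv2.imwrite("pics/s13.png",cv2.resize(im[110:210,240:350],None,fx=6,fy=6,interpolation=cv2.INTER_CUBIC))
s=manip.state(); print(s["tool_pos"],s["contact_force"],s["gripper_width"])
print("tip pred now",proj("side",(s["tool_pos"][0],s["tool_pos"][1],s["tool_pos"][2]-.071)), "hole",proj("side",(.5615,-.2243,.235)))
E
```

```text
time: 14.63
tool_pos: [0.5611, -0.2236, 0.3401]
tool_rot: [-0.001, 0.695, 0.719, -0.0]
contact_force: [-0.1, -0.5, -2.0]
gripper_width: 0.299
tip pred [269.12783653 209.57146354]
[ 0.56122905 -0.22344329  0.34045121] [ 0.53492751 -0.23915872 -1.57236254] 0.29598445416893415
tip pred now [286.79222748 157.85671796] hole [286.38088443 166.7062469 ]
```

View pics/s13.png

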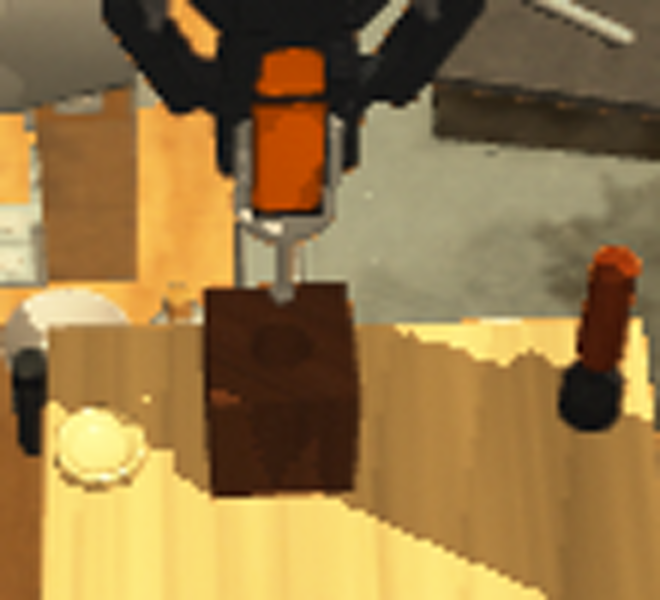

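```bash
python3 -m creep '[[0,0,0,0,0,0.01,0],[0,0,0,0,0,0.015,0],[0,0,0,0,0,0.015,0],[0,0,0,0,0,0.015,0],[0,0,0,0,0,0.015,0],[0,0,0,0,0,0.01,0],[0,0,0,0,0,0.003,0],[0,0,0,0,0,0,0],[0,0,0,0,0,0,0]]'
python3 - <<'E'
from h import *
im=manip.grab_frame("side"); cv2.imwrite("pics/s14.png",cv2.resize(im[110:210,240:350],None,fx=6,fy=6,interpolation=cv2.INTER_CUBIC))
s=manip.state(); print(s["tool_pos"],s["contact_force"],s["gripper_width"])
E
```

```text
time: 15.43
tool_pos: [0.5613, -0.2243, 0.2583]
tool_rot: [0.0, 0.695, 0.719, -0.0]
contact_force: [-0.3, 0.3, -1.1]
gripper_width: 0.299
[ 0.56142367 -0.22438739  0.25868693] [ 0.3064802  -0.67434325 -1.28157213] 0.29427985983057947
```

View pics/s14.png

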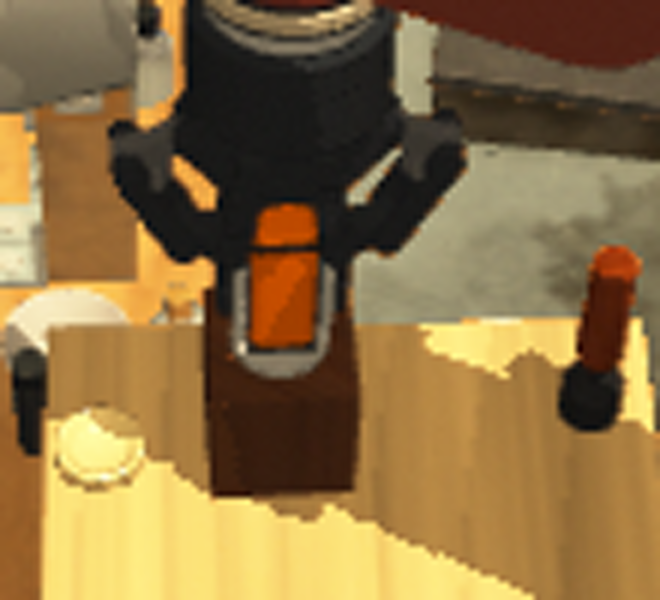

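The pin is in the hole and the collar is almost down. I'll lower the last 2 mm, release, and rise.

```bash
python3 -m creep '[[0,0,0,0,0,0.002,0],[0,0,0,0,0,0,0],[0,0,0,0,0,0,0.4],[0,0,0,0,0,0,0.6],[0,0,0,0,0,0,1],[0,0,0,0,0,0,1],[0,0,0,0,0,0,1],[0,0,0,0,0,0,1],[0,0,0,0,0,0,1],[0,0,0,0,0,-0.005,1],[0,0,0,0,0,-0.015,1],[0,0,0,0,0,-0.025,1],[0,0,0,0,0,-0.025,1],[0,0,0,0,0,-0.025,1],[0,0,0,0,0,-0.025,1],[0,0,0,0,0,0,1],[0,0,0,0,0,0,1]]'
python3 - <<'E'
from h import *
im=manip.grab_frame("side"); cv2.imwrite("pics/s15.png",cv2.resize(im[110:270,230:370],None,fx=3.7,fy=3.7,interpolation=cv2.INTER_CUBIC))
im=manip.grab_frame("top"); cv2.imwrite("pics/t15.png",im)
s=manip.state(); print(s["tool_pos"],s["contact_force"],s["gripper_width"])
E
```

```text
time: 16.9
tool_pos: [0.562, -0.2246, 0.3802]
tool_rot: [0.003, 0.695, 0.719, 0.001]
contact_force: [0.1, 0.7, 0.3]
gripper_width: 1.002
[ 0.56108246 -0.22412918  0.37601282] [ 0.53316624 -0.48162707 -0.24528407] 1.0001181581844316
```

View pics/s15.png

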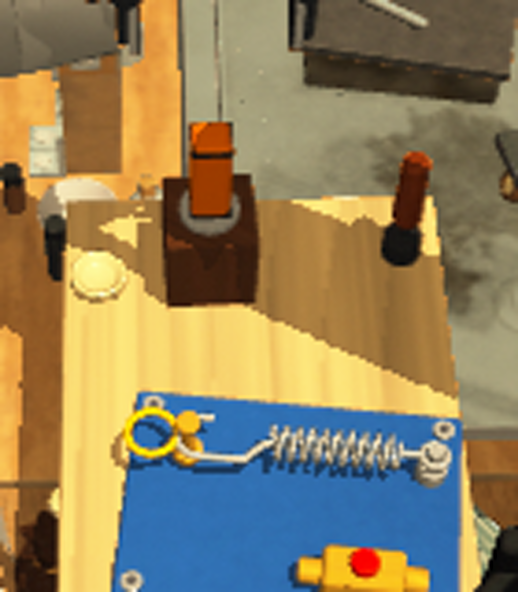

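View pics/t15.png

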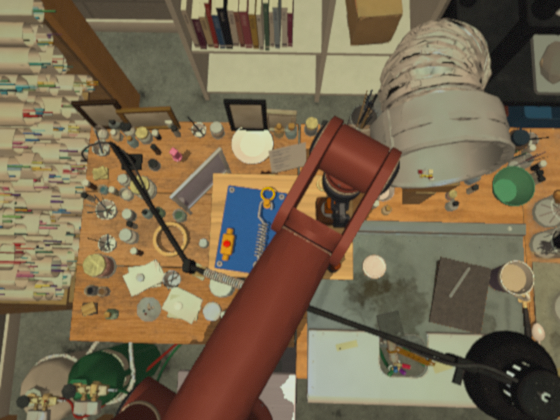

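```bash
python3 -c "
from h import *
f=lambda x,y,z:atz('side',230+x/3.7,110+y/3.7,z)
e=f(150,434,.204);p=f(433,455,.204);h=f(188,424,.217);print(e,h,np.linalg.norm((e-p)[:2]),np.linalg.norm((e-h)[:2]),'griptop',f(212,134,.311))
print(manip.job_done())"
```

```text
[ 0.6016125  -0.07341074  0.204     ] [ 0.57822561 -0.07239366  0.217     ] 0.17458158859806855 0.023408988248386293 griptop [ 0.56092365 -0.22332722  0.311     ]
the job is handed in; nothing more can be done
None
```

I hooked the spring on the brass post with the puller, put the puller back in its stand, let go and handed the job in at about 17 s. `job_done` reports no verdict, so I don't know the official result.

- **What I did:** I lifted the orange puller out and lowered its pin into the yellow eye. I stretched the spring to about 210–214 mm from the pivot, swung it clockwise to the post and eased it back until the hook held it. The force on the tool dropped from about 5 N to near zero as the hook took over.
- **Hook:** In the last side picture the post sits in the hook, about 23 mm behind the eye; the target is 22.5 mm.
- **Puller:** It stands in its stand with the collar on the top face, within about 2 mm of where it started. It looks upright.
- **Bystanders and arm:** The awl and cup look unmoved in the last side picture, and nothing touched the tin. The gripper is open, well clear above the handle.
- **Check that disagreed:** My last pixel estimate of the eye-to-pivot distance was 175 mm, against the 182.5 mm expected when hooked and the 173 mm minimum. I think this is error in the rough pivot pixel I picked, because the hook is clearly on the post.

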